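# Lock the index head with its pin

## Robot

A 7-joint arm with a two-finger parallel gripper is mounted at the origin on a cart in front of the work surface, level with it; the furniture and walls round the work are solid. World frame = base frame: x ahead of the robot, y to its left, z up, the work surface at z = 0. Lengths are in m, angles in degrees, forces in N, time in s.
With the tool pointing down it reaches from about 0.425 to 0.875 m from the base axis. Payload 4.7 kg.
Tool frame: the origin (TCP) lies between the finger pads; the fingertips stand 22 mm ahead of it and the grasp point (between the pads) lies 3 mm ahead of it (env.tip_reach is the distance from the TCP to the fingertips, in m); z points along the fingers, y is the line along which they close (so a half turn about z gives the same grasp; the last joint's range is limited). The gripper opens to 87 mm and grips with 3 to 60 N. Pads are 19 mm wide; open, the fingers measure 117 mm over their backs; the gripper's body (75 mm by 190 mm) begins 51 mm behind the grasp point.
Start: joints at [-68.978, 18.392, -4.016, 83.108, 1.295, 78.541, -3.26], TCP at [0.225, 0.61, 0.245] pointing down, gripper open.
Joint ranges: [-163.93, 163.93], [-17.29, 119.83], [-79.2, 71.16], [3.27, 140.29], [-89.18, 269.18], [5.43, 117.66], [-154.24, 154.24]. Speed limits (degrees/s): [147.25, 147.25, 180, 180, 180, 180, 180].

## Interface

Orientations are given as [roll, pitch, yaw] about the fixed x, y, z axes, in that order (R = Rz(yaw) Ry(pitch) Rx(roll)).
In Python, from cell import env gives the robot as it stands.
- The arm moves only by the shell command python3 -m creep 'ROWS' [FORCE]. ROWS is JSON, one flat list of numbers, 7 for each row, row after row: the finger opening in mm, from 0 to 87, then the shift along the tool's x, y, z in units of 30 mm (1.0 is 30 mm), then the turn, a rotation vector about the tool's x, y, z in units of 6 degrees (1.0 is 6 degrees). A call has 1 to 12 rows; each row is the pose to reach, as a shift and turn from the pose commanded when the call began, along the tool's axes at that moment; what a row does not reach only later rows make up. A row lasts 1/10 s, in which the tool goes at most 50 mm and 8.59 degrees, less where a joint would pass 70% of its speed; a pose out of reach is approached as far as the arm can. A call with a gripper value outside its range is refused whole. The fingers move at their own pace and stop on an object; FORCE is the grip in N (left out, the last holds). Time passes only in rows, so rows that repeat a pose let the fingers close. It gives the time, the measured TCP pose, the force, the opening and the grip force at its end, in the units of the state.
- env.get_obs(): the state, without advancing time (a new reading comes with each control period).
- env.read_camera(name): name is "scene" or "top" or "wrist"; returns a dict with "color" (400x640x3 uint8, red, green, blue), "depth" (400x640 float32, m along the optical axis (not along the pixel's ray), 0 where there is no reading), "fovy" (degrees; the focal length in pixels is half the picture's height over the tangent of half this angle, whatever the lens; pixels are square), "cx", "cy" (the principal point, pixels), "R" (3x3) and "t" (3): a world point X has camera coordinates R X + t. Camera axes: x right, y down, z forward; pixel columns grow to the right and rows downward; lengths in m; the calibration is good to about 2 mm. A picture is of the moment at which its call begins.
- env.sign_off(): hands the job in; it is judged then, once.
The state is a dict: "time_s": time; "qpos": joint angles; "joint_velocities": joint speeds; "effort": joint torques, N m; "tool_pos": TCP position; "tool_rot": TCP orientation; "force": force on the tool from outside, world axes, zero at the start; "wrist_torque": the same for the moment, N m; "grip_width": finger opening in m; "grasp_force": force on a finger pad.
Only numpy, scipy, OpenCV 4.12 (cv2) and the standard library are available. Lean on these libraries where they do the work, as an engineer would, in place of code of your own. Each camera call takes 0.05 s, during which the arm holds its last target. There are 200 camera calls.

## Task

Take the index pin out of its wooden rest: it leans with its collar caught under the steel lip, so tilt it back from the lip before you lift it out. Put it tip first into the slanted guide on the indexing head, then turn the head's black knob until the hidden cross-slot comes under the pin and the pin goes fully home, its collar flush on the guide's mouth. Let go of everything, and leave the weight, the plaster plug and the rubber kidney where they are.

Things in the scene. Friction and masses are not known exactly. Their poses are not given: they have to be found in the camera images.
- index_pin: Loose index pin, 0.08 to 0.13 kg, all round. Origin at the centre of its tip, z along the pin to the grip end. Steel shank 12 mm in diameter, 70 mm long, tip tapered over 5 mm; collar 36 mm in diameter, 5 mm thick (z 70 to 75 mm); black grip 16 mm in diameter (z 75 to 127 mm, the end). It starts in the rest, its grip end leaning about 15 degrees towards the rest's -x side.
- pin_collar (a point): On the pin's axis at the underside of the collar, 70 mm from the tip. Axes as the pin's.
- pin_grip (a point): On the pin's axis, 108 mm from the tip: a good place to hold it, which keeps fingers off the collar and the lip. Axes as the pin's.
- pin_rest: Fixed wooden pin rest, base 105 x 60 x 17 mm. Origin on the bench under the middle of the 17 x 17 mm foot pocket (floor 6 mm above the bench), z up. On the -x side a wooden post, 26 mm wide, 62 mm high, its face at x = -20 mm; the shank leans on it. Behind it a steel riser with a lip. The pin comes out when tilted about its foot to upright (grip end towards +x) and then raised.
- lip_edge (a point): Middle of the lip's free edge, 89 mm above the bench, 29.5 mm from the rest's origin on its -x side. The lip, 12 mm wide and 6 mm thick, reaches about 6 mm over the edge of the leaning pin's collar: pulled along its leaning axis the pin catches.
- index_head: Fixed indexing head: grey round housing 128 mm in diameter, 56 mm high, on a base plate 130 x 150 mm. Origin on the bench on the knob's axis, z up; the guide is on its -x side. Inside, unseen, a bushing turns with the knob. Its flange has one straight slot 15 mm wide right across, so the pin can drop at two knob positions half a turn apart; where differs each time, never in line at the start.
- knob_mid (a point): Middle of the black ribbed round knob, 36 mm in diameter, 86 to 114 mm above the bench; the point is at 100 mm, on the vertical turning axis. It has no mark, turns either way without end with light friction and stays where left. At most half a turn either way is needed, with a new hold when the wrist runs out of room.
- guide: Fixed slanted steel guide tube. Origin at the centre of its mouth, 79 mm above the bench, 64 mm from the knob's axis; z out of the bore, leaning 30 degrees from vertical away from the knob. Bore 14 mm in diameter, 44 mm long, flared to 20 mm over the top 8 mm; 40 mm across outside. With the slot out of line the tip stops on the flange, the collar about 18 mm off the mouth.
- bore_end (a point): Inner end of the guide's bore, on its axis 44 mm below the mouth. A pin let go in the guide rests on the flange. Turned slowly (0.5 rad/s is safe), the slot lets it slide down by its own weight, and it then blocks the knob; pressed by the slot it may hang part way and want the knob eased or a light push on its end. Home, the collar lies on the mouth within about 1 mm.
- weight: Bystander: loose pale metal weight with a knob, 50 x 50 x 50 mm, on the bench; origin under its middle.
- plug: Bystander: loose white plaster block with two round knobs, 60 x 68 x 58 mm, on the bench; origin under its middle.
- kidney: Bystander: loose rubber kidney (a flat curved scraper), 52 x 96 x 9 mm, on the bench; origin under its middle.
Mind the look-alikes: they are no part of the job. Of the things that look like the index_pin, the larger one is meant. Several things have the shape of the pin_rest; the one meant has the colours described above.

How it is judged (in metres and radians):
On the way:
1. the pin is out of its rest, lifted clear of the lip (distance between pin_collar and lip_edge above 0.06 m and height (world z) of pin_collar above 0.085 m), for 0.1 s.
At the end, for the whole second after the job is handed in: The pin stands tip down in the guide, in line with it (0.08 rad), its collar within 3 mm of the guide's mouth along the bore and within 4 mm sideways, at rest (z of pin_collar in the frame of guide between -0.003 and 0.003 m and x of pin_collar in the frame of guide between -0.004 and 0.004 m and y of pin_collar in the frame of guide between -0.004 and 0.004 m and z of index_pin in the frame of guide below -0.05 m and angle between the z axis of index_pin and the z axis of guide, either way round below 0.08 rad and linear speed of index_pin below 0.02 m/s); the robot touches nothing.
It fails at once if the weight is moved by more than 25 mm (distance of weight from where it was at the start of the episode above 0.025 m).
It fails at once if the plaster plug is moved by more than 25 mm (distance of plug from where it was at the start of the episode above 0.025 m).
It fails at once if the rubber kidney is moved by more than 25 mm (distance of kidney from where it was at the start of the episode above 0.025 m).
It also fails if it takes over 58 s, if anything falls off the work surface, if the arm or the gripper's body presses on something with over 40 N, if the wrist force passes 120 N, or if a joint passes its speed limit or range.

## Working session

There is one attempt and no reset: what is moved stays moved. The work goes in short steps, Python scripts to look and compute and a shell command to move; the robot and the scene stay as the last step left them, time stands still between calls to the robot, and variables do not carry over. Pictures are saved under pics/ and viewed, at most 10 in all, crops included, and the job is handed in when it is done.

```bash
mkdir -p pics; ls; cat > h.py <<'E'
import numpy as np, cv2
from cell import env
def cam(n):
    c=env.read_camera(n); c['f']=200/np.tan(np.radians(c['fovy'])/2); return c
def cloud(c):
    v,u=np.mgrid[0:400,0:640]; d=c['depth']
    P=np.stack([(u-c['cx'])/c['f']*d,(v-c['cy'])/c['f']*d,d],-1)
    return (P-c['t'])@c['R']
def ray(c,u,v,z):
    o=-c['R'].T@c['t']; d=c['R'].T@np.array([(u-c['cx'])/c['f'],(v-c['cy'])/c['f'],1]); return o+d*(z-o[2])/d[2]
E
python3 - <<'E'
from h import *
for n in('scene','top'):
    c=cam(n); np.savez(f'{n}0.npz',**c); cv2.imwrite(f'pics/{n}0.png',c['color'][:,:,::-1])
    print(n,c['f'],c['cx'],c['cy'],c['R'].round(3).tolist(),c['t'].round(3).tolist())
print(env.get_obs())
E
```

```text
pics
scene 451.9910103437653 317.556965701574 192.82168305240106 [[0.903, -0.429, 0.024], [-0.201, -0.47, -0.859], [0.38, 0.771, -0.511]] [-0.475, 0.254, 0.715]
top 408.57841796696187 312.7778581701773 201.58007836018723 [[-0.023, -1.0, -0.01], [-0.985, 0.024, -0.173], [0.173, 0.006, -0.985]] [0.112, 0.571, 0.987]
{'time_s': 0.1, 'qpos': array([-68.97843757,  18.43350661,  -4.01579616,  83.16770326,
         1.29456822,  78.54198105,  -3.26112504]), 'joint_velocities': array([ 0.01004891, -0.10349137, -0.03625922, -0.17224911,  0.01937924,
        0.0571078 ,  0.02509725]), 'effort': array([-2.45564743e-04, -4.92571056e+01, -4.05643154e-01, -3.13404357e+01,
       -6.40578778e-02,  3.93481844e-02,  5.12696829e-05]), 'tool_pos': array([0.22446942, 0.60951774, 0.24358753]), 'tool_rot': array([-1.79902020e+02,  5.02884488e-03,  1.59787072e+02]), 'force': array([-0.10799666,  0.15659985, -0.21084049]), 'wrist_torque': array([-0.00120933, -0.03438611,  0.02399313]), 'grasp_force': 0.0, 'grip_width': 0.0867260983546773}
```

View pics/scene0.png

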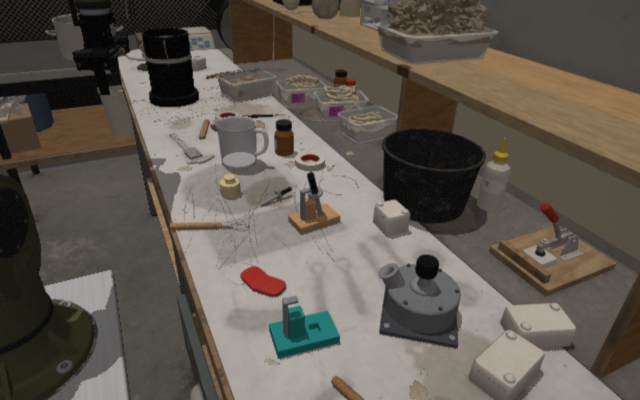

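View pics/top0.png

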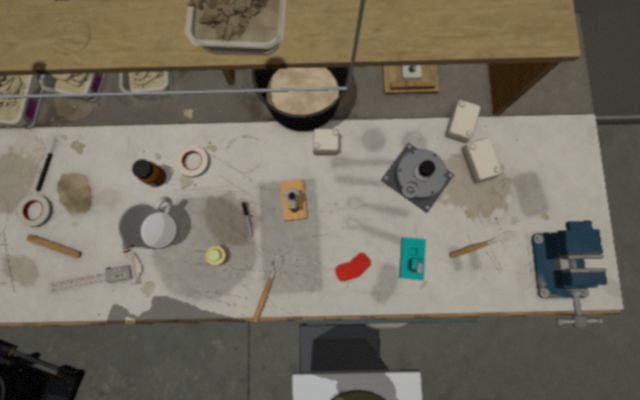

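```bash
python3 - <<'E'
from h import *
T=dict(np.load('top0.npz'));S=dict(np.load('scene0.npz'))
def crop(c,x,y,w,h): return cv2.resize(c['color'][y:y+h,x:x+w,::-1],(400,300),interpolation=cv2.INTER_CUBIC)
a=np.vstack([np.hstack([crop(T,250,165,80,60),crop(T,370,135,100,75)]),np.hstack([crop(S,275,165,80,60),crop(S,365,245,120,90)])])
cv2.imwrite('pics/c1.png',a)
PT=cloud(T);PS=cloud(S)
# orange base of rest, top view
for n,c,P in(('top',T,PT),('scene',S,PS)):
    hsv=cv2.cvtColor(c['color'],cv2.COLOR_RGB2HSV)
    if n=='top': m=np.zeros((400,640),bool); m[170:230,270:315]=1
    else: m=np.zeros((400,640),bool); m[165:235,280:350]=1
    o=m&(hsv[...,1]>110)&(hsv[...,0]<25)&(hsv[...,2]>90)&(c['depth']>0)
    p=P[o]; print(n,o.sum(),np.percentile(p[:,2],[5,25,50,75,95]).round(4))
    b=o&(abs(P[...,2]-.017)<.006)
    q=P[b][:,:2].astype(np.float32)
    print(len(q),cv2.minAreaRect(q))
    k=m&(P[...,2]>.095)&(c['depth']>0)
    pp=P[k]; print('high',len(pp)); 
    for z in np.arange(.03,.15,.01):
        s=P[m&(c['depth']>0)&(abs(P[...,2]-z)<.005)]
        if len(s): print(round(z,3),len(s),s.mean(0).round(4),s.std(0).round(4))
# head
for n,c,P,sl in(('top',T,PT,(slice(135,215),slice(375,460))),('scene',S,PS,(slice(250,345),slice(370,465)))):
    p=P[sl][c['depth'][sl]>0]
    k=p[(p[:,2]>.108)&(p[:,2]<.12)]; print(n,'knobtop',len(k),k.mean(0),cv2.minEnclosingCircle(k[:,:2].astype(np.float32)))
    h=p[(p[:,2]>.05)&(p[:,2]<.06)]; print('housing',len(h),cv2.minEnclosingCircle(h[:,:2].astype(np.float32)))
    b=p[(p[:,2]>.004)&(p[:,2]<.02)]; print('base',len(b),cv2.minAreaRect(b[:,:2].astype(np.float32)))
    g=p[(p[:,2]>.066)&(p[:,2]<.095)]; print('guide',len(g)); 
    g=g[np.hypot(*(g[:,:2]-k.mean(0)[:2]).T)>.035]; print(len(g),g.mean(0))
E
```

```text
top 574 [0.0138 0.0158 0.0172 0.0187 0.0216]
550 ((0.5866904854774475, 0.1490858495235443), (0.10288894176483154, 0.05761439725756645), 5.114530086517334)
high 47
0.03 7 [0.5587 0.1481 0.0314] [0.0079 0.0076 0.002 ]
0.04 4 [0.5616 0.1408 0.0389] [0.007  0.0065 0.0022]
0.05 9 [0.5578 0.1442 0.0515] [0.0048 0.0076 0.002 ]
0.06 35 [0.5666 0.1469 0.0616] [0.0064 0.0097 0.002 ]
0.07 8 [0.5624 0.1448 0.0695] [0.0098 0.0045 0.0032]
0.08 101 [0.59   0.1502 0.0798] [0.0099 0.0106 0.0024]
0.09 50 [0.5649 0.1479 0.0916] [0.0112 0.0038 0.0021]
0.1 7 [0.5777 0.1489 0.0981] [0.0135 0.0032 0.0035]
0.11 1 [0.5851 0.1445 0.1123] [0. 0. 0.]
0.12 4 [0.5757 0.1458 0.1232] [0.0055 0.0048 0.0012]
0.13 35 [0.575  0.1491 0.129 ] [0.0038 0.0039 0.002 ]
scene 473 [0.0144 0.0162 0.0172 0.0181 0.0616]
430 ((0.5851701498031616, 0.14606577157974243), (0.10311323404312134, 0.05852750316262245), 3.7932093143463135)
high 114
0.03 83 [0.5747 0.1474 0.0299] [0.0169 0.0302 0.003 ]
0.04 74 [0.5723 0.1399 0.04  ] [0.0155 0.0055 0.003 ]
0.05 80 [0.5717 0.1398 0.0499] [0.0147 0.0053 0.003 ]
0.06 112 [0.5718 0.1431 0.0605] 
[... 436 characters left out ...]
8493   0.11378337] ((0.6411736011505127, -0.18019092082977295), 0.01797574944794178)
housing 1409 ((0.6418324708938599, -0.18091334402561188), 0.06432610750198364)
base 886 ((0.6515295505523682, -0.18463438749313354), (0.23008665442466736, 0.21524491906166077), 88.36299896240234)
guide 196
177 [ 0.59287    -0.14247217  0.07798277]
scene knobtop 280 [ 0.63946406 -0.18455916  0.11295843] ((0.6417787075042725, -0.18302105367183685), 0.019277308136224747)
housing 2141 ((0.6415656805038452, -0.180791974067688), 0.06562571227550507)
base 1383 ((0.630142331123352, -0.19679541885852814), (0.11608380824327469, 0.1295853704214096), 51.82632827758789)
guide 511
356 [ 0.5932535  -0.14872083  0.07610175]
```

View pics/c1.png

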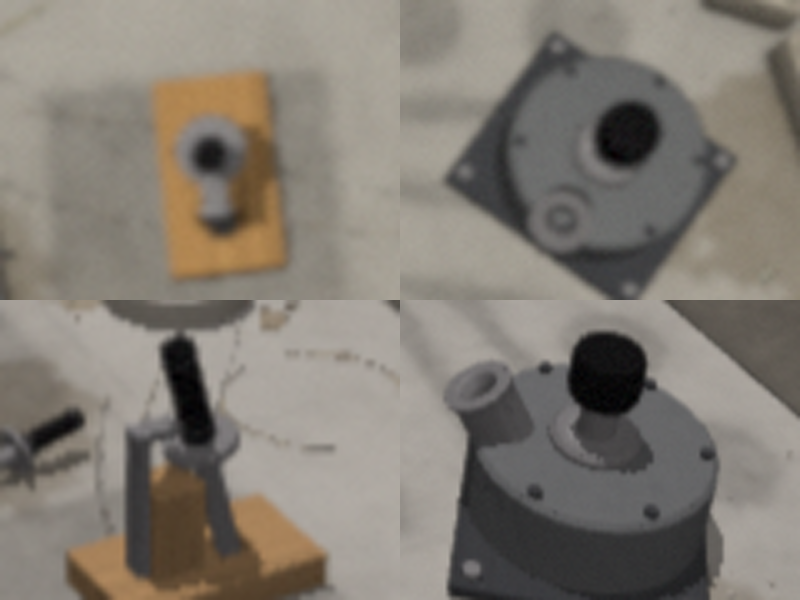

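```bash
cat >> h.py <<'E'
from scipy.spatial.transform import Rotation as Ro
def pose():
    o=env.get_obs(); return np.array(o['tool_pos']),Ro.from_euler('xyz',o['tool_rot'],degrees=True)
def toolR(z,y):
    z=np.array(z,float);z/=np.linalg.norm(z);y=np.array(y,float);y-=z*(y@z);y/=np.linalg.norm(y)
    return Ro.from_matrix(np.stack([np.cross(y,z),y,z],1))
def delta(grasp,R):
    "rows units to bring the grasp point (3mm ahead of TCP) to grasp with orientation R"
    p,R0=pose(); t=np.array(grasp)-.003*R.as_matrix()[:,2]
    best=None
    for k in (R,R*Ro.from_rotvec([0,0,np.pi])):
        r=np.degrees((R0.inv()*k).as_rotvec())/6
        if best is None or np.linalg.norm(r)<np.linalg.norm(best): best=r
    print('shift',(R0.inv().apply(t-p)/.03).round(3),'turn',best.round(3))
def rest(lean):
    a=np.radians(lean); rx=np.array([np.cos(np.radians(5)),np.sin(np.radians(5)),0])
    ax=-np.sin(a)*rx+np.cos(a)*np.array([0,0,1]); return ax,toolR(-ax,[-rx[1],rx[0],0])
E
python3 -c "
from h import *
ax,R=rest(15); g=np.array([.580,.1475,.111]); delta(g+.09*ax,R)"
```

```text
shift [-15.716 -10.697   1.445] turn [-0.566 -2.462 -4.176]
```

```bash
python3 -m creep '[87,-8,-5.4,0,-0.2,-1.2,-2, 87,-15.7,-10.7,0.2,-0.57,-2.46,-4.18, 87,-15.7,-10.7,0.2,-0.57,-2.46,-4.18, 87,-15.7,-10.7,0.2,-0.57,-2.46,-4.18, 87,-15.7,-10.7,0.2,-0.57,-2.46,-4.18, 87,-15.7,-10.7,0.2,-0.57,-2.46,-4.18, 87,-15.7,-10.7,0.2,-0.57,-2.46,-4.18, 87,-15.7,-10.7,0.2,-0.57,-2.46,-4.18, 87,-15.7,-10.7,0.2,-0.57,-2.46,-4.18, 87,-15.7,-10.7,0.2,-0.57,-2.46,-4.18, 87,-15.7,-10.7,0.2,-0.57,-2.46,-4.18, 87,-15.7,-10.7,1.44,-0.57,-2.46,-4.18]' 20
python3 -c "
from h import *
print(env.get_obs()['qpos'])
c=cam('wrist');np.savez('w1.npz',**c);cv2.imwrite('pics/w1.png',c['color'][:,:,::-1])
ax,R=rest(15); g=np.array([.580,.1475,.111]); delta(g+.09*ax,R)
X=[g,g+.019*ax,g-.036*ax]
for x in X:
    q=c['R']@x+c['t']; print(q[:2]/q[2]*c['f']+[c['cx'],c['cy']])
"
```

```text
time_s: 1.3
tool_pos: [0.5616, 0.1413, 0.2066]
tool_rot: [179.7, 15.7, -175.4]
force: [0.0, 0.6, -0.3]
grip_width: 0.0872
grasp_force: 0.0
[-41.80778073  -0.2289744   22.99556675 110.38247217   4.48369251
  54.62782533  73.69109106]
shift [-0.034  0.251 -0.146] turn [-0.038 -0.029 -0.075]
[322.78471982 202.15574606]
[323.45176899 211.11712072]
[321.75360073 188.30332717]
```

View pics/w1.png

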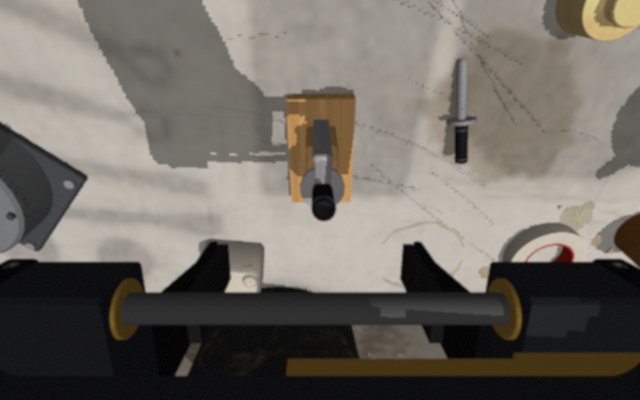

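```bash
python3 -m creep '[60,0,0,0,0,0,0, 60,0,0,0,0,0,0]'
python3 -c "
from h import *
c=cam('wrist')
P=cloud(c);v=c['color'].max(2);s=np.zeros((400,640),bool);s[175:225,300:345]=1
q=P[s&(P[...,2]>.122)&(P[...,2]<.14)];print(len(q),q.mean(0),q.min(0),q.max(0),np.median(q[:,2]))
ax,R=rest(15); g=np.array([.580,.1475,.112]); delta(g,R)
"
```

```text
time_s: 1.55
tool_pos: [0.5554, 0.1471, 0.2016]
tool_rot: [179.9, 15.0, -174.9]
force: [-0.4, 0.3, -0.5]
grip_width: 0.0775
grasp_force: 0.0
352 [0.57044613 0.14684899 0.12823136] [0.56592807 0.1391081  0.12225541] [0.57759633 0.15496058 0.13141359] 0.12904980835612076
shift [ 3.000e-03 -9.000e-02  3.014e+00] turn [0.033 0.016 0.019]
```

```bash
python3 -m creep '[60,0.03,-0.1,0.8,0,0,0, 60,0.07,-0.1,1.6,0,0,0, 60,0.07,-0.1,2.4,0,0,0, 60,0.07,-0.1,3,0,0,0, 60,0.07,-0.1,3,0,0,0, 60,0.07,-0.1,3,0,0,0, 8,0.07,-0.1,3,0,0,0, 8,0.07,-0.1,3,0,0,0, 8,0.07,-0.1,3,0,0,0, 8,0.07,-0.1,3,0,0,0, 8,0.07,-0.1,3,0,0,0, 8,0.07,-0.1,3,0,0,0]' 15
python3 -c "
from h import *
c=cam('wrist');cv2.imwrite('pics/w2.png',c['color'][:,:,::-1]);print(env.get_obs()['qpos'])
ax,R=rest(15); g=np.array([.578,.147,.112]); delta(g,R)
"
```

```text
time_s: 2.8
tool_pos: [0.5772, 0.1451, 0.114]
tool_rot: [179.9, 15.0, -175.0]
force: [-0.1, 0.8, 0.9]
grip_width: 0.0199
grasp_force: 0.1
[-40.47671643   8.10950977  23.4339584  113.63348176  -0.15453157
  44.1943322   77.4324092 ]
shift [-0.015  0.049 -0.029] turn [ 0.026  0.007 -0.003]
```

```bash
python3 -m creep '[8,0.06,-0.1,0.05,0,0,0, 8,0.06,-0.1,0.05,0,0,0, 8,0.06,-0.1,0.05,0,0,0]' 15
python3 -c "
from h import *
p,R=pose();z=R.as_matrix()[:,2];gp=p+.003*z;f=gp+.108*z;print(gp,f)
for l in (10,5,0,-1):
    ax,Rr=rest(l);delta(f+.108*ax+[0,0,.001],Rr)
"
```

```text
time_s: 3.15
tool_pos: [0.5771, 0.1454, 0.1136]
tool_rot: [179.6, 15.2, -174.9]
force: [-1.0, 6.0, 4.9]
grip_width: 0.0158
grasp_force: 15.0
[0.57786464 0.1455146  0.11074745] [0.60609453 0.14870109 0.00655091]
shift [-0.347  0.024 -0.017] turn [0.063 0.874 0.015]
shift [-0.667  0.023  0.027] turn [0.062 1.708 0.018]
shift [-0.982  0.023  0.098] turn [0.061 2.541 0.02 ]
shift [-1.044  0.022  0.116] turn [0.061 2.708 0.021]
```

```bash
python3 -m creep '[8,-0.17,0.05,-0.01,0.03,0.43,0, 8,-0.35,0.05,-0.02,0.06,0.87,0, 8,-0.51,0.05,0,0.06,1.29,0, 8,-0.67,0.05,0.02,0.06,1.71,0, 8,-0.83,0.05,0.05,0.06,2.12,0, 8,-0.98,0.05,0.09,0.06,2.54,0, 8,-0.98,0.05,0.09,0.06,2.54,0, 8,-0.98,0.05,0.09,0.06,2.54,0]' 15
python3 -c "
from h import *
S=cam('scene');W=cam('wrist')
a=np.hstack([cv2.resize(S['color'][130:250,270:370,::-1],(400,480),interpolation=cv2.INTER_CUBIC),cv2.resize(W['color'][:,:,::-1],(400,250))[:,:].copy() if 0 else cv2.resize(W['color'][100:340,220:420,::-1],(400,480))])
cv2.imwrite('pics/t1.png',a)
"
```

```text
time_s: 3.95
tool_pos: [0.6054, 0.147, 0.1173]
tool_rot: [-179.8, -0.1, -175.0]
force: [-0.8, 3.2, 3.0]
grip_width: 0.0155
grasp_force: 15.1
```

View pics/t1.png

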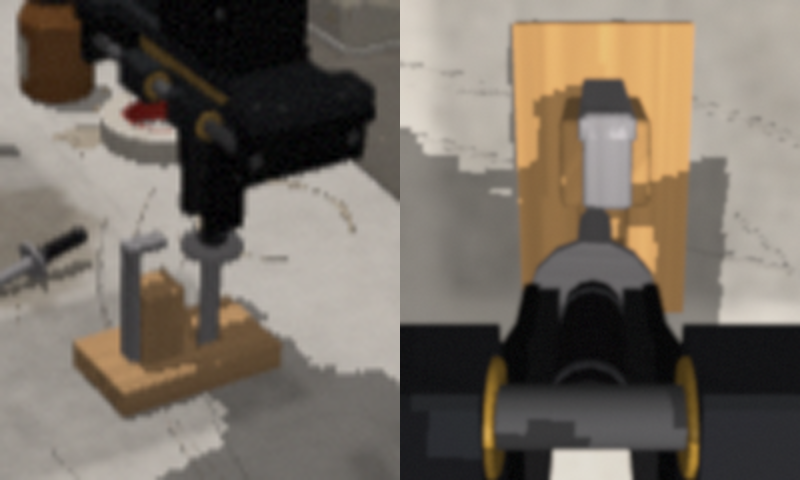

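```bash
python3 -m creep '[8,0,0,-0.5,0,0,0, 8,0,0,-1.2,0,0,0, 8,0,0,-2.2,0,0,0, 8,0,0,-3.2,0,0,0, 8,0,0,-4.2,0,0,0, 8,0,0,-4.2,0,0,0, 8,0,0,-4.2,0,0,0]' 15
python3 -c "
from h import *
T=dict(np.load('top0.npz'));S=dict(np.load('scene0.npz'))
print('mouth',ray(T,410.5,190,.079),ray(S,390.5,269.9,.079))
B=np.array([ray(T,u,v,.01)[:2] for u,v in((409.2,146.7),(386.2,178),(427.5,207.5),(450.5,175))]);print(B,B.mean(0),[np.degrees(np.arctan2(*(B[(i+1)%4]-B[i])[::-1])) for i in range(4)],[np.linalg.norm(B[(i+1)%4]-B[i]) for i in range(4)])
K=np.array([.6414,-.1805])
for r in (ray(T,410.5,190,.079),ray(S,390.5,269.9,.079)):
  d=r[:2]-K;print(np.linalg.norm(d),np.degrees(np.arctan2(d[1],d[0])))
for n,c,sl in(('T',T,(slice(180,205),slice(395,425))),('S',S,(slice(255,295),slice(372,405)))):
  P=cloud(c)[sl].reshape(-1,3); 
  d=P[:,:2]-K; a=np.radians(143); u=np.array([-np.sin(np.radians(30)),0])
  w=np.array([np.cos(a),np.sin(a)]); x=d@w; y=d@[-w[1],w[0]]; h=(x-.064)*.5+(P[:,2]-.079)*.866; r=(x-.064)*.866-(P[:,2]-.079)*.5
  m=(abs(h)<.0035)&(np.hypot(r,y)<.026); print(n,m.sum(),'h',h[m].mean(),'r',r[m].min(),r[m].max(),'y',y[m].min(),y[m].max(),r[m].mean(),y[m].mean())
W=cam('wrist');cv2.imwrite('pics/w3.png',W['color'][:,:,::-1])
"
```

```text
time_s: 4.75
tool_pos: [0.6052, 0.1451, 0.2437]
tool_rot: [-179.7, -0.2, -175.1]
force: [0.6, -0.6, -1.4]
grip_width: 0.0156
grasp_force: 15.0
mouth [ 0.59196509 -0.14454151  0.079     ] [ 0.59597352 -0.14515467  0.079     ]
[[ 0.72475917 -0.16515039]
 [ 0.63986075 -0.098579  ]
 [ 0.55776146 -0.20247118]
 [ 0.64369454 -0.26973876]] [ 0.64151898 -0.18398483] [np.float64(141.8989418588789), np.float64(-128.3170424526732), np.float64(-38.053495113164566), np.float64(52.22135472050714)] [np.float64(0.1078864802488556), np.float64(0.13241555212318207), np.float64(0.10913029235938805), np.float64(0.13232611387194262)]
0.061129562788383045 143.96821010443813
0.05755742746593818 142.11431681447684
T 148 h -0.0004609768222549786 r -0.019804913062964308 0.01839440299310735 y -0.01948716574837239 0.01765404879627597 -0.0011378609181723553 -0.001073036665963227
S 191 h -0.0011136494447624224 r -0.020361286200025527 0.01752119925830868 y -0.018089831006469888 0.020620340200363463 -0.0017827714144780075 0.0010428088967260561
```

```bash
cat >> h.py <<'E'
def pin(names=('scene','top')):
    "surface points of the shank in the tool frame: z ahead of grasp point, x,y"
    p,R=pose()
    for n in names:
        c=cam(n);P=cloud(c)[c['depth']>0];q=R.inv().apply(P-p)
        m=(np.hypot(q[:,0],q[:,1])<.03)&(q[:,2]>.03)&(q[:,2]<.125);q=q[m]
        o=R.inv().apply(-c['R'].T@c['t']-p);o=o/np.linalg.norm(o)
        print(n,'cam dir',o.round(2))
        for z in np.arange(.03,.125,.007):
            s=q[abs(q[:,2]-z)<.0035]
            if len(s)>2: print(round(z,3),len(s),s[:,:2].mean(0).round(4),s.min(0)[:2].round(4),s.max(0)[:2].round(4))
        if len(q):print('zmax',q[:,2].max())
E
python3 -c "
from h import *
pin()"
```

```text
scene cam dir [ 0.49 -0.79 -0.37]
0.03 7 [ 0.0032 -0.0036] [ 0.0004 -0.0087] [0.0058 0.0029]
0.037 97 [ 0.0027 -0.0057] [-0.0172 -0.0191] [0.0168 0.0132]
0.044 6 [ 0.0047 -0.0105] [-0.0086 -0.018 ] [ 0.014  -0.0035]
0.051 15 [ 0.0006 -0.0036] [-0.0056 -0.0068] [0.0044 0.0002]
0.058 18 [ 0.0009 -0.0032] [-0.0036 -0.0072] [0.005  0.0038]
0.065 13 [ 0.0013 -0.0036] [-0.0035 -0.007 ] [0.0043 0.0019]
0.072 16 [ 0.0006 -0.0028] [-0.0057 -0.0065] [0.0043 0.0045]
0.079 18 [ 0.001  -0.0026] [-0.005  -0.0063] [0.0048 0.0025]
0.086 17 [ 0.001  -0.0026] [-0.0042 -0.0075] [0.0051 0.0037]
0.093 18 [ 0.001  -0.0024] [-0.0071 -0.0078] [0.0056 0.0032]
0.1 19 [ 0.0001 -0.0035] [-0.0066 -0.007 ] [0.0049 0.002 ]
0.107 8 [ 0.0021 -0.0023] [-0.0022 -0.0058] [0.0046 0.0009]
zmax 0.11249977188791915
top cam dir [ 0.25 -0.05 -0.97]
```

```bash
cat >> h.py <<'E'
AZ=np.radians(142.5);w=np.array([np.cos(AZ),np.sin(AZ),0]);GA=.5*w+np.array([0,0,.8660254]);M=np.array([.5914,-.1425,.079])
GR=toolR(-GA,[.609,.793,0])
E
python3 -c "
from h import *
g=M+GA*(.04+.1085);print(g);delta(g,GR)"
```

```text
[ 0.53249351 -0.09729946  0.20760477]
shift [ 3.115 -7.827  1.105] turn [ 1.78  -4.807  6.934]
```

```bash
python3 -m creep '[8,0.6,-1.5,0,0.3,-0.8,1.2, 8,1.2,-3,0,0.6,-1.6,2.3, 8,1.8,-4.5,0,0.9,-2.4,3.5, 8,2.4,-6,0,1.2,-3.2,4.6, 8,3,-7.2,0,1.5,-4,5.8, 8,3.12,-7.83,0.3,1.78,-4.81,6.93, 8,3.12,-7.83,0.7,1.78,-4.81,6.93, 8,3.12,-7.83,1.1,1.78,-4.81,6.93, 8,3.12,-7.83,1.1,1.78,-4.81,6.93, 8,3.12,-7.83,1.1,1.78,-4.81,6.93, 8,3.12,-7.83,1.1,1.78,-4.81,6.93]' 15
cat >> h.py <<'E'
def both(names=('scene','wrist')):
    "guide frame coords: pin slices and rim"
    ex=np.array([*w[:2]*.866,-.5]);ey=np.array([-w[1],w[0],0]);F=np.stack([ex,ey,GA],1)
    for n in names:
        c=cam(n);P=cloud(c)[c['depth']>0];q=(P-M)@F;q=q[(np.hypot(q[:,0],q[:,1])<.03)&(abs(q[:,2])<.2)]
        o=(-c['R'].T@c['t']-M)@F;print(n,'camdir',(o/np.linalg.norm(o)).round(2))
        for z in np.arange(-.002,.14,.008):
            s=q[abs(q[:,2]-z)<.004]
            if len(s)>4: print(round(z,3),len(s),s[:,:2].mean(0).round(4),s.min(0)[:2].round(4),s.max(0)[:2].round(4))
E
python3 -c "
from h import *
print(env.get_obs()['qpos']);delta(M+GA*(.04+.1085),GR)
both()
S=cam('scene');W=cam('wrist')
cv2.imwrite('pics/g1.png',np.hstack([cv2.resize(S['color'][190:310,340:440,::-1],(400,480),interpolation=cv2.INTER_CUBIC),cv2.resize(W['color'][100:340,220:420,::-1],(400,480))]))
"
```

```text
time_s: 6.0
tool_pos: [0.5334, -0.0952, 0.2118]
tool_rot: [179.8, 30.1, 142.5]
force: [1.0, -0.2, -0.4]
grip_width: 0.0153
grasp_force: 15.0
[-31.81578133 -11.93941901  23.97642927 123.31518504  34.01668176
  50.03786792  26.98096361]
shift [ 0.054 -0.073  0.032] turn [0.031 0.017 0.006]
scene camdir [-0.31  0.77  0.55]
-0.002 229 [-0.0009  0.0017] [-0.0189 -0.0185] [0.0191 0.0205]
0.046 22 [-0.0049  0.0004] [-0.0088 -0.0048] [0.0018 0.0031]
0.054 28 [-0.0052  0.001 ] [-0.0103 -0.0086] [0.001  0.0036]
0.062 29 [-0.0047  0.0012] [-0.0096 -0.0029] [0.002  0.0041]
0.07 31 [-0.005   0.0011] [-0.0093 -0.0054] [0.0019 0.005 ]
0.078 30 [-0.005  0.001] [-0.0097 -0.0048] [0.0024 0.0036]
0.086 29 [-0.0047  0.0011] [-0.0093 -0.0052] [0.0027 0.004 ]
0.094 29 [-0.005   0.0015] [-0.0093 -0.0041] [0.001  0.0043]
0.102 26 [-0.0046  0.0015] [-0.0092 -0.0032] [0.0018 0.0053]
0.11 33 [-0.0081  0.0098] [-0.0212 -0.0107] [0.0112 0.016 ]
0.118 155 [-0.0054  0.0023] [-0.0215 -0.0213] [0.014  0.0166]
0.126 22 [-0.0068  0.0015] [-0.0107 -0.008 ] [0.0022 0.008 ]
0.134 79 [-0.005   0.0064] [-0.013  -0.0183] [0.0092 0.0159]
wrist camdir [ 0.26 -0.    0.97]
-0.002 1178 [0.0004 0.0009] [-0.0188 -0.0179] [0.018  0.0193]
0.006 15 [-0.0041  0.0015] [-0.0171 -0.0132] [0.0165 0.0165]
0.046 21 [ 0.0002 -0.0021] [-0.0045 -0.0078] [0.002  0.0039]
0.054 57 [ 0.0003 -0.002 ] [-0.0038 -0.0077] [0.0018 0.0039]
0.062 63 [ 0.0005 -0.0018] [-0.0032 -0.0075] [0.0019 0.0037]
0.07 58 [ 0.0008 -0.0016] [-0.0023 -0.0072] [0.002  0.0036]
0.078 32 [ 0.0014 -0.0017] [-0.     -0.0057] [0.0023 0.0022]
0.11 45 [ 0.0113 -0.0019] [ 0.0009 -0.0169] [0.0138 0.0156]
0.118 1174 [ 0.0065 -0.0013] [-0.0041 -0.0179] [0.0144 0.0149]
0.126 183 [ 0.0025 -0.0011] [-0.0027 -0.0088] [0.0048 0.0064]
0.134 448 [ 0.0049 -0.0011] [-0.0033 -0.0177] [0.0092 0.0155]
```

View pics/g1.png

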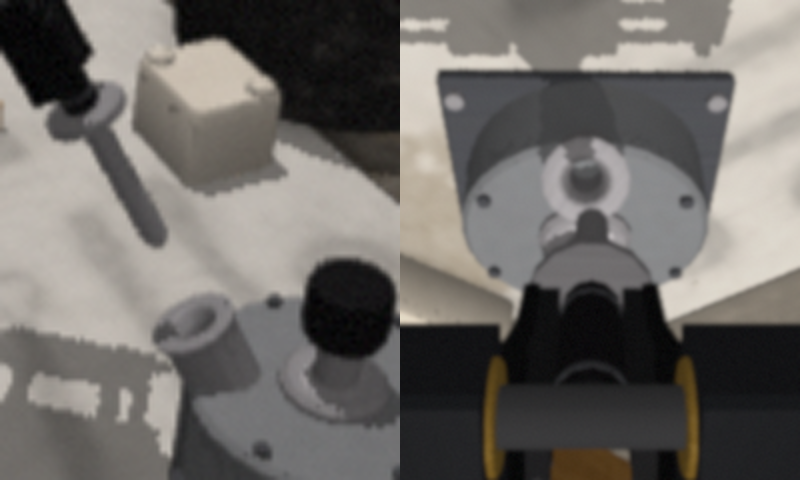

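```bash
python3 -m creep '[8,0.05,-0.05,0,0,0,0, 8,0.05,-0.05,0,0,0,0, 8,0.05,-0.05,0,0,0,0]' 15
python3 -c "
from h import *
delta(M+GA*(.04+.1085),GR)
both()" | grep -v '^0.1'
```

```text
time_s: 6.5
tool_pos: [0.5304, -0.0961, 0.2106]
tool_rot: [179.8, 30.1, 142.4]
force: [0.3, 0.6, -1.3]
grip_width: 0.0155
grasp_force: 15.0
shift [-0.019  0.012  0.027] turn [ 0.03   0.014 -0.007]
scene camdir [-0.31  0.77  0.55]
-0.002 234 [-0.0009  0.0016] [-0.0193 -0.0194] [0.0185 0.0204]
0.046 20 [-0.0023  0.0033] [-0.0072 -0.0002] [0.0045 0.0053]
0.054 29 [-0.0028  0.0037] [-0.0071 -0.0015] [0.0042 0.0068]
0.062 31 [-0.0029  0.0034] [-0.0073 -0.0021] [0.0032 0.007 ]
0.07 28 [-0.0027  0.0032] [-0.0073 -0.0037] [0.0039 0.0064]
0.078 29 [-0.0028  0.0038] [-0.0073 -0.0013] [0.0034 0.0072]
0.086 32 [-0.0027  0.0041] [-0.0077  0.0002] [0.0037 0.0065]
0.094 29 [-0.0027  0.0034] [-0.0072 -0.0028] [0.0039 0.0071]
wrist camdir [0.27 0.01 0.96]
-0.002 1125 [0.0008 0.0007] [-0.0188 -0.0179] [0.0182 0.0193]
0.006 12 [-0.0002  0.0057] [-0.0103 -0.0161] [0.0128 0.0182]
0.046 26 [ 0.0023 -0.0002] [-0.0022 -0.0053] [0.0041 0.0064]
0.054 54 [0.0026 0.001 ] [-0.001  -0.0051] [0.0039 0.0064]
0.062 57 [0.0027 0.0005] [-0.0007 -0.005 ] [0.0042 0.0062]
0.07 58 [0.003  0.0008] [-0.0001 -0.0048] [0.0044 0.0061]
0.078 33 [0.0036 0.001 ] [ 0.0022 -0.0033] [0.0042 0.0053]
```

```bash
python3 -m creep '[8,0.04,-0.02,0.5,0,0,0, 8,0.04,-0.02,1,0,0,0, 8,0.04,-0.02,1.3,0,0,0, 8,0.04,-0.02,1.6,0,0,0, 8,0.04,-0.02,1.8,0,0,0, 8,0.04,-0.02,1.9,0,0,0, 8,0.04,-0.02,1.9,0,0,0, 8,0.04,-0.02,1.9,0,0,0]' 15
python3 -c "
from h import *
delta(M+GA*(.04+.1085-.057),GR)
both()" | grep -v '^0.1'
```

```text
time_s: 7.4
tool_pos: [0.5522, -0.1131, 0.161]
tool_rot: [179.8, 30.1, 142.4]
force: [-0.5, 0.3, -0.7]
grip_width: 0.0153
grasp_force: 15.0
shift [-0.048  0.016  0.032] turn [ 0.032  0.018 -0.006]
scene camdir [-0.31  0.77  0.55]
-0.002 204 [-0.002   0.0041] [-0.0192 -0.0182] [0.0178 0.0197]
0.006 27 [-0.0015  0.0047] [-0.0064  0.0007] [0.0052 0.02  ]
0.014 27 [-0.0017  0.0034] [-0.006  -0.0016] [0.0036 0.0065]
0.022 31 [-0.0018  0.0037] [-0.0067 -0.0022] [0.0053 0.0068]
0.03 25 [-0.0016  0.0038] [-0.0065 -0.0002] [0.005  0.0063]
0.038 29 [-0.0016  0.0039] [-0.0063 -0.0042] [0.0057 0.0081]
0.046 17 [-0.002   0.0039] [-0.0061 -0.0032] [0.0044 0.0068]
0.054 48 [-0.0045  0.0109] [-0.0178 -0.015 ] [0.0178 0.0193]
0.062 137 [-0.0021  0.0049] [-0.0181 -0.0157] [0.0164 0.0184]
0.07 25 [-0.0039  0.0052] [-0.0086 -0.0143] [0.0119 0.016 ]
0.078 79 [-0.0016  0.0096] [-0.0099 -0.016 ] [0.0127 0.0186]
0.086 80 [-0.0023  0.0095] [-0.0104 -0.0171] [0.0122 0.0189]
0.094 87 [-0.0022  0.0089] [-0.01   -0.0156] [0.0126 0.0188]
wrist camdir [0.33 0.01 0.94]
-0.002 1228 [0.0053 0.0008] [-0.01   -0.0178] [0.0182 0.0198]
0.006 69 [0.0044 0.0016] [-0.0055 -0.012 ] [0.0151 0.0176]
0.014 64 [0.0039 0.0009] [ 0.0009 -0.0047] [0.0053 0.0062]
0.022 23 [0.0044 0.0009] [ 0.0033 -0.0025] [0.0052 0.0047]
0.054 78 [0.014  0.0007] [ 0.0038 -0.0148] [0.0172 0.0182]
0.062 1140 [0.0095 0.0013] [-0.0007 -0.0152] [0.0173 0.0174]
0.07 198 [0.0056 0.0014] [ 0.0006 -0.0062] [0.0114 0.0171]
0.078 488 [0.0081 0.0014] [-0.0002 -0.0151] [0.0126 0.018 ]
0.086 582 [0.0083 0.0014] [-0.     -0.0152] [0.0124 0.0181]
0.094 662 [0.0084 0.0016] [ 0.0003 -0.0156] [0.0125 0.0186]
```

```bash
python3 -m creep '[8,0,0,0.3,0,0,0, 8,0,0,0.6,0,0,0, 8,0,0,0.85,0,0,0, 8,0,0,1.05,0,0,0, 8,0,0,1.15,0,0,0, 8,0,0,1.15,0,0,0, 8,0,0,1.15,0,0,0]' 15
python3 -c "
from h import *
both(['scene'])"|head -9
```

```text
time_s: 8.2
tool_pos: [0.5659, -0.1237, 0.1308]
tool_rot: [179.8, 30.1, 142.4]
force: [-0.2, -0.6, -1.3]
grip_width: 0.0158
grasp_force: 15.0
scene camdir [-0.31  0.77  0.55]
-0.002 201 [-0.002   0.0045] [-0.0197 -0.018 ] [0.0187 0.0195]
0.006 26 [-0.002   0.0042] [-0.0061  0.0003] [0.0048 0.0075]
0.022 166 [-0.0028  0.0065] [-0.0183 -0.0173] [0.0169 0.0191]
0.03 32 [-0.0026  0.0058] [-0.008  -0.0019] [0.0067 0.0093]
0.038 29 [-0.0023  0.0096] [-0.0099 -0.0117] [0.0126 0.0179]
0.046 83 [-0.0023  0.0086] [-0.0101 -0.0164] [0.0121 0.0197]
0.054 84 [-0.0014  0.0102] [-0.0096 -0.0153] [0.013  0.0189]
0.062 67 [-0.003   0.0082] [-0.0106 -0.0157] [0.0121 0.0197]
```

```bash
python3 -m creep '[50,0,0,0,0,0,0, 50,0,0,0,0,0,0, 50,0,0,0,0,0,0, 50,0,0,-0.8,0,0,0, 50,0,0,-1.8,0,0,0, 50,0,0,-2.8,0,0,0, 50,0,0,-3.6,0,0,0, 50,0,0,-3.6,0,0,0, 50,0,0,-3.6,0,0,0]' 15
python3 -c "
from h import *
both(['scene'])
K=np.array([.6416,-.1808,0])
for y in (142.5,190,232,270,90): print(y); delta(K+[0,0,.157],Ro.from_euler('xyz',[180,0,y],degrees=True))
print(env.get_obs()['qpos'])"
```

```text
time_s: 9.15
tool_pos: [0.5229, -0.0909, 0.2245]
tool_rot: [179.7, 30.1, 142.4]
force: [-0.4, 0.4, 0.2]
grip_width: 0.0502
grasp_force: 0.0
scene camdir [-0.31  0.77  0.55]
-0.002 210 [-0.0024  0.0043] [-0.0191 -0.0186] [0.0186 0.0199]
0.006 26 [0.0004 0.0037] [-0.0045 -0.002 ] [0.0071 0.007 ]
0.014 7 [0.003  0.0074] [-0.0041  0.0015] [0.0123 0.0143]
0.022 160 [0.0002 0.0059] [-0.0157 -0.0147] [0.02   0.0194]
0.03 43 [0.0014 0.0047] [-0.0046 -0.0026] [0.0111 0.0101]
0.038 35 [0.0017 0.0048] [-0.0044 -0.005 ] [0.0099 0.0083]
0.046 39 [0.0024 0.0052] [-0.0036 -0.0021] [0.0115 0.0097]
0.054 38 [0.0028 0.0053] [-0.0025 -0.0021] [0.0118 0.0097]
0.062 40 [0.0034 0.0054] [-0.0023 -0.0037] [0.0127 0.0091]
0.07 39 [0.0039 0.005 ] [-0.0023 -0.0026] [0.0144 0.0094]
0.078 34 [0.0052 0.0013] [-0.0022 -0.0081] [0.0127 0.0073]
142.5
shift [-3.239  0.043  4.322] turn [ 2.600e-02  5.009e+00 -5.000e-03]
190
shift [-3.239  0.043  4.322] turn [-2.051  4.727 -7.735]
232
shift [-3.239  0.043  4.322] turn [ -3.884   3.959 -14.548]
270
shift [-3.239  0.043  4.322] turn [2.318 4.638 8.538]
90
shift [-3.239  0.043  4.322] turn [2.318 4.638 8.538]
[-32.18841673 -14.15874197  23.03535502 123.53798719  34.34106695
  52.48061638  26.48015633]
```

```bash
python3 -m creep '[60,-1,0,0,0,1.2,0, 60,-2,0,0,0,2.4,0, 60,-3.24,0.04,0,0,3.6,0, 60,-3.24,0.04,0.8,0,5,0, 60,-3.24,0.04,2,0,5,0, 60,-3.24,0.04,3.2,0,5,0, 60,-3.24,0.04,4.3,0,5,0, 60,-3.24,0.04,4.3,0,5,0, 60,-3.24,0.04,4.3,0,5,0, 60,-3.24,0.04,4.3,0,5,0]' 20
python3 -c "
from h import *
K=np.array([.6416,-.1808,0])
for y in (142.5,): delta(K+[0,0,.107],Ro.from_euler('xyz',[180,0,y],degrees=True))
print(env.get_obs()['qpos'])
c=cam('wrist');P=cloud(c)[c['depth']>0];k=P[(P[:,2]>.106)&(P[:,2]<.12)&(np.hypot(P[:,0]-K[0],P[:,1]-K[1])<.03)];print(len(k),k.min(0),k.max(0),(k.min(0)+k.max(0))/2)"
```

```text
time_s: 10.2
tool_pos: [0.6418, -0.1806, 0.1625]
tool_rot: [179.8, 0.2, 142.5]
force: [-0.1, -0.2, 0.9]
grip_width: 0.0601
grasp_force: 0.0
shift [ 0.007 -0.018  1.752] turn [0.033 0.028 0.004]
[-17.92773245  27.44860236  42.36580923  87.993052   -19.24126907
  71.784518    79.73692131]
2996 [ 0.62264566 -0.2011618   0.10601079] [ 0.66033969 -0.1641802   0.1174242 ] [ 0.64149267 -0.182671    0.11171749]
```

```bash
python3 -m creep '[60,0.01,0.01,0.6,0,0,0, 60,0.01,0.01,1.2,0,0,0, 60,0.01,0.01,1.76,0,0,0, 60,0.01,0.01,1.76,0,0,0, 30,0.01,0.01,1.76,0,0,0, 30,0.01,0.01,1.76,0,0,0, 30,0.01,0.01,1.76,0,0,0, 30,0.01,0.01,1.76,0,0,0, 30,0.01,0.01,1.76,0,0,0]' 12
cat >> h.py <<'E'
def chk():
    o=env.get_obs();print('q7',o['qpos'][6].round(1),'F',np.round(o['force'],1),'T',np.round(o['wrist_torque'],2),'yaw',o['tool_rot'].round(1),o['tool_pos'].round(4),o['grip_width'])
    ex=np.array([*w[:2]*.866,-.5]);ey=np.array([-w[1],w[0],0]);F=np.stack([ex,ey,GA],1)
    c=cam('scene');P=cloud(c)[c['depth']>0];q=(P-M)@F;q=q[np.hypot(q[:,0],q[:,1])<.022];q=q[(q[:,2]>-.01)&(q[:,2]<.1)]
    print('hist8mm',np.histogram(q[:,2],np.arange(-.008,.1,.006))[0],'zmax',q[:,2].max().round(4))
E
python3 -c "
from h import *
chk()"
```

```text
time_s: 11.15
tool_pos: [0.6413, -0.1814, 0.1094]
tool_rot: [179.9, 0.1, 142.5]
force: [-2.6, -2.4, 4.0]
grip_width: 0.0354
grasp_force: 12.0
q7 81.1 F [-2.6 -2.4  4. ] T [-0.59  0.72  0.01] yaw [1.799e+02 1.000e-01 1.425e+02] [ 0.6413 -0.1814  0.1094] 0.035443825831412236
hist8mm [ 65 164  23   2  38 134  33  27  29  27  30  30  28  53   2   0   0] zmax 0.0763
```

Gripped the knob. Turn slowly.

```bash
python3 -m creep '[30,0,0,0,0,0,-0.45, 30,0,0,0,0,0,-0.9, 30,0,0,0,0,0,-1.35, 30,0,0,0,0,0,-1.8, 30,0,0,0,0,0,-2.25, 30,0,0,0,0,0,-2.7, 30,0,0,0,0,0,-3.15, 30,0,0,0,0,0,-3.6, 30,0,0,0,0,0,-4.05, 30,0,0,0,0,0,-4.5, 30,0,0,0,0,0,-4.95, 30,0,0,0,0,0,-5.4]' 12
python3 -c "
from h import *
chk()"
```

```text
time_s: 12.4
tool_pos: [0.6411, -0.182, 0.1094]
tool_rot: [-180.0, 0.2, 174.9]
force: [-3.6, -3.3, 4.4]
grip_width: 0.0356
grasp_force: 12.0
q7 110.8 F [-3.6 -3.3  4.4] T [-0.7   0.8  -0.08] yaw [-180.     0.2  174.9] [ 0.6411 -0.182   0.1094] 0.03555097777080423
hist8mm [ 62 168  21   8  26 141  31  24  36  25  29  30  33  48   2   0   0] zmax 0.0765
```

```bash
python3 -m creep '[30,0,0,0,0,0,0.9, 30,0,0,0,0,0,1.8, 30,0,0,0,0,0,2.7, 30,0,0,0,0,0,3.6, 30,0,0,0,0,0,4.5, 30,0,0,0,0,0,5.2, 30,0,0,0,0,0,5.65, 30,0,0,0,0,0,6.1, 30,0,0,0,0,0,6.55, 30,0,0,0,0,0,7, 30,0,0,0,0,0,7.45, 30,0,0,0,0,0,7.9]' 12
python3 -c "
from h import *
chk()"
python3 -m creep '[30,0,0,0,0,0,0.45, 30,0,0,0,0,0,0.9, 30,0,0,0,0,0,1.35, 30,0,0,0,0,0,1.8, 30,0,0,0,0,0,2.25, 30,0,0,0,0,0,2.7, 30,0,0,0,0,0,3.15, 30,0,0,0,0,0,3.6, 30,0,0,0,0,0,4.05, 30,0,0,0,0,0,4.5, 30,0,0,0,0,0,4.95, 30,0,0,0,0,0,5.4]' 12
python3 -c "
from h import *
chk()"
```

```text
time_s: 13.65
tool_pos: [0.6415, -0.1812, 0.1094]
tool_rot: [179.9, 0.1, 127.3]
force: [-4.0, -3.2, 6.4]
grip_width: 0.0356
grasp_force: 12.0
q7 67.3 F [-4.  -3.2  6.4] T [-0.71  0.85  0.06] yaw [1.799e+02 1.000e-01 1.273e+02] [ 0.6415 -0.1812  0.1094] 0.03557700061458941
hist8mm [ 59 162  18   0  47 135  27  28  27  28  25  32  32  49   4   0   0] zmax 0.0763
time_s: 14.9
tool_pos: [0.642, -0.181, 0.1094]
tool_rot: [179.8, 0.0, 95.0]
force: [-2.0, -2.2, 5.0]
grip_width: 0.0356
grasp_force: 12.0
q7 38.0 F [-2.  -2.2  5. ] T [-0.74  0.68  0.03] yaw [179.8   0.   95. ] [ 0.642  -0.181   0.1094] 0.03559482825928287
hist8mm [ 60 161  20   1  45 133  32  26  32  26  27  30  33  48   4   0   0] zmax 0.0766
```

```bash
python3 -m creep '[30,0,0,0,0,0,0.45, 30,0,0,0,0,0,0.9, 30,0,0,0,0,0,1.35, 30,0,0,0,0,0,1.8, 30,0,0,0,0,0,2.25, 30,0,0,0,0,0,2.7, 30,0,0,0,0,0,3.15, 30,0,0,0,0,0,3.6, 30,0,0,0,0,0,4.05, 30,0,0,0,0,0,4.5, 30,0,0,0,0,0,4.95, 30,0,0,0,0,0,5.4]' 12
python3 -c "
from h import *
chk()"
```

```text
time_s: 16.15
tool_pos: [0.6426, -0.1811, 0.1094]
tool_rot: [179.7, -0.1, 62.6]
force: [-0.1, -2.3, 3.7]
grip_width: 0.0357
grasp_force: 12.0
q7 9.1 F [-0.1 -2.3  3.7] T [-0.78  0.28 -0.  ] yaw [ 1.797e+02 -1.000e-01  6.260e+01] [ 0.6426 -0.1811  0.1094] 0.035685997387014584
hist8mm [ 48  94 123  26  31  23  28  26  26  27  54   0   0   0   0   0   0] zmax 0.0579
```

```bash
python3 -m creep '[60,0,0,0,0,0,0, 60,0,0,0,0,0,0, 60,0,0,0,0,0,0, 60,0,0,-0.6,0,0,0, 60,0,0,-1.6,0,0,0, 60,0,0,-3,0,0,0, 60,0,0,-4,0,0,0, 60,0,0,-4,0,0,0, 60,0,0,-4,0,0,0]' 12
python3 -c "
from h import *
chk();both(['scene'])
S=cam('scene');W=cam('wrist')
cv2.imwrite('pics/f.png',np.hstack([cv2.resize(S['color'][220:340,370:470,::-1],(400,480),interpolation=cv2.INTER_CUBIC),cv2.resize(W['color'][:,:,::-1],(400,250)).copy() if 0 else cv2.resize(W['color'][60:300,100:300,::-1],(400,480))]))"
```

```text
time_s: 17.1
tool_pos: [0.6418, -0.1801, 0.2302]
tool_rot: [179.8, -0.2, 62.8]
force: [-0.1, 0.3, -1.1]
grip_width: 0.06
grasp_force: 0.0
q7 5.9 F [-0.1  0.3 -1.1] T [-0.11  0.13 -0.01] yaw [179.8  -0.2  62.8] [ 0.6418 -0.1801  0.2302] 0.05998601434608313
hist8mm [ 40  97 126  29  26  29  31  28  25  27  50   3   0   0   0   0   0] zmax 0.0584
scene camdir [-0.31  0.77  0.55]
-0.002 88 [-0.0061  0.0114] [-0.0191 -0.0149] [0.0154 0.0189]
0.006 164 [-0.0012  0.0051] [-0.0172 -0.0171] [0.0179 0.0204]
0.014 35 [-0.0015  0.0051] [-0.0073 -0.0024] [0.0077 0.008 ]
0.022 39 [-0.0014  0.0047] [-0.0071 -0.0019] [0.0093 0.0084]
0.03 35 [-0.0011  0.0048] [-0.0066 -0.0038] [0.0075 0.0084]
0.038 38 [-0.0013  0.0053] [-0.0074 -0.0006] [0.0072 0.0089]
0.046 39 [-0.0009  0.0048] [-0.0072 -0.0025] [0.0079 0.0082]
0.054 59 [-0.0003  0.0022] [-0.0077 -0.0064] [0.0071 0.0089]
```

View pics/f.png

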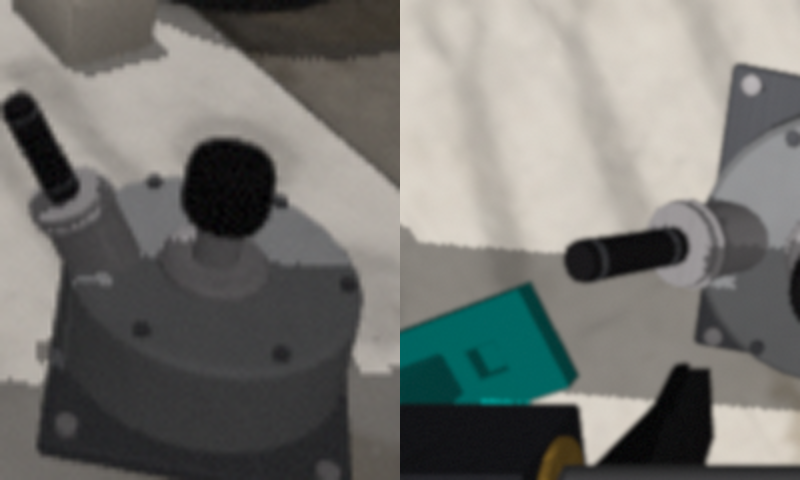

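The collar (left panel around (75,205), right panel around (695,245)) sits flush on the guide's mouth, the pin is in line with it, and the gripper is clear.

```bash
python3 -c "
from cell import env
print(env.sign_off())"
```

```text
the job is handed in; nothing more can be done
None
```

The pin is fully home in the guide with its collar flush on the mouth, the gripper is clear of everything, and I handed the job in at about 17 s of the 58 s limit; I did not re-measure the weight, plug and kidney, but no move went near them.

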